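# Find the loaded sample canister by weight and present it to the code reader

### The arm

A 7-joint arm with a two-finger parallel gripper is mounted at the origin on a cart in front of the work surface, level with it; the furniture and walls round the work are solid. World frame = base frame: x ahead of the robot, y to its left, z up, the work surface at z = 0. Lengths are in m, angles in rad, forces in N, time in s.
With the tool pointing down it reaches from about 0.4 to 0.85 m from the base axis. Payload 10.4 kg.
Tool frame: the origin (TCP) lies on the centre line of the jaws, within the pads' length; the fingertips stand 11 mm ahead of it and the grasp point (between the pads) lies 8 mm behind it (tip_reach is the distance from the TCP to the fingertips, in m); z points along the fingers, y is the line along which they close (so a half turn about z gives the same grasp; the last joint's range is limited). The gripper opens to 85 mm and grips with 20 to 120 N. Pads are 22 mm wide; open, the fingers measure 114 mm over their backs; the gripper's body (76 mm by 85 mm) begins 54 mm behind the grasp point. The pads swing forward as they close: fully open they stand 13 mm farther back than shut.
Start: joints at [1.184, 0.332, -0.065, 1.46, 0.022, 1.35, -0.088], TCP at [0.222, -0.584, 0.242] pointing down, gripper open.
Joint ranges: [-2.6, 2.6], [-0.5, 2.12], [-1.47, 1.34], [0.16, 2.42], [-1.27, 4.41], [0.06, 2.06], [-2.6, 2.6]. Speed limits (rad/s): [2.22, 2.22, 2.79, 2.79, 3.14, 3.14, 3.14].

### API

Orientations are given as a unit quaternion [x, y, z, w].
In Python, from workcell import get_obs, camera, hand_in, tip_reach gives the robot as it stands. The module is installed in compiled form; this text tells all that it offers.
- The arm moves only by the tool move_arm, never from a script. Its argument "plan" is a list of rows, each an object with "delta_pos": the shift along the tool's x, y, z in parts of the range, where 1.0 means 1 m, a list of three; "turn": the turn, a rotation vector about the tool's x, y, z in parts of the range, where 1.0 means pi rad, a list of three; "fingers": the closure, from 0 (fully open) to 1 (shut). A call has 1 to 12 rows; each row is the pose to reach, as a shift and turn from the pose commanded when the call began, along the tool's axes at that moment; what a row does not reach only later rows make up. A row lasts 1/8 s, in which the tool goes at most 62.5 mm and 10.7 degrees, less where a joint would pass 70% of its speed; a pose out of reach is approached as far as the arm can. A call with a gripper value outside its range is refused whole. The fingers move at their own pace and stop on an object; "force" is the grip in N (left out, the last holds). Time passes only in rows, so rows that repeat a pose let the fingers close. It gives the time, the measured TCP pose, the force, the opening and the grip force at its end, in the units of the state.
- get_obs(): the state, without advancing time (a new reading comes with each control period).
- camera(name): name is "scene" or "top"; returns a dict with "color" (420x560x3 uint8, red, green, blue), "range_z" (420x560 float32, m along the optical axis (not along the pixel's ray), 0 where there is no reading), "fx", "fy", "cx", "cy" (pixels), "R" (3x3) and "t" (3): a world point X has camera coordinates R X + t. Camera axes: x right, y down, z forward; pixel columns grow to the right and rows downward; lengths in m; the calibration is good to about 2 mm. A picture is of the moment at which its call begins.
- hand_in(): hands the job in; it is judged then, once.
The state is a dict: "clock": time; "joint_pos": joint angles; "joint_velocities": joint speeds; "tau": joint torques, N m; "position": TCP position; "ee_rot": TCP orientation; "ft_force": force on the tool from outside, world axes, zero at the start; "torque": the same for the moment, N m; "grip_width": opening from 0.0 (shut) to 1.0 (fully open); "grasp_force": force on a finger pad.
Only numpy, scipy, OpenCV 4.12 (cv2) and the standard library are available. Lean on these libraries where they do the work, as an engineer would, in place of code of your own. Each camera call takes 0.05 s, during which the arm holds its last target. There are 200 camera calls.

### The job

Two sealed steel sample canisters look alike, but one holds a heavy steel specimen and the other only a light dummy. Lift the left canister (as you face the bench) a few centimetres straight up out of its recess for a second to feel its weight and set it back in the recess, then lift the right one likewise while the left one stands. Keep both upright throughout, and finally hold the heavier one still in front of the code reader, straight above the ring on the reader's foot plate and with its middle level with the window, and finish while still holding it there; the lighter one must be standing let go in its own recess, and the cold block, the jar and the timer are left alone.

Things in the scene. Friction and masses are not known exactly. Their poses are not given: they have to be found in the camera images.
- left_canister: plain steel cylinder with knurled screw cap, 48 mm across, 84 mm tall, upright in the left (+y) recess; grip it across in any direction. Origin at the centre of its underside, z up its axis. It weighs 0.16 to 0.25 kg (dummy) or 0.45 to 0.65 kg (specimen), the other canister is the other sort; which is which varies and cannot be seen. The content has 1 to 2 mm of play.
- right_canister: the second canister, the same in looks and size, in the recess on the right (-y). Origin at the centre of its underside, z up along its axis.
- rest: grey plastic rest fixed to the bench, 86 x 222 x 14 mm, long along its own y, with two round flat-bottomed recesses 140 mm apart. Origin at the centre of its underside. It stands at differing places and angles.
- left_seat (a point): centre of the floor of the rest's left recess (at +y of the rest): 56 mm across, 7 mm deep, its floor 7 mm above the bench. A seated canister's origin lies on its floor, up to 4 mm off this point sideways.
- right_seat (a point): centre of the floor of the rest's right recess, the same in size.
- code_reader: code reader fixed to the bench: aluminium foot plate 190 x 90 x 8 mm with a black ring 54 mm across and a cross in it; 100 mm behind the ring (reader's +x) the window of a grey head 42 x 66 x 54 mm on a post, top 134 mm above the bench. Origin on the bench under the ring's centre; its -x, the way the window looks, points roughly to the robot.
- read_spot (a point): the reading point: straight above the ring's centre, 105 mm above the bench, 100 mm in front of the window and level with its middle. The middle of the canister (42 mm above its underside) belongs here, upright. Axes as those of the reader, z up.
- cold_block: blue tube block with white tubes, 94 x 64 x 41 mm, loose, behind the rest. Leave alone. Origin at the centre of its underside.
- sample_jar: white jar with orange lid, 57 mm across, 65 mm tall, loose, behind the rest on the right. Leave alone. Origin at the centre of its underside.
- timer: small white bench timer, 66 x 64 x 18 mm, loose, at the front of the bench between rest and reader. Leave alone. Origin at the centre of its underside.

How it is judged:
On the way, in this order (a step that is already met when the one before it is completed fails the run):
1. the left canister is lifted by the fingers, its underside at least 20 mm above its recess floor, touching the rest nowhere, while the right one stands in its recess (z of left_canister in the frame of left_seat above 0.02 m and contact force between left_canister and the fingers above 2 N and contact force between left_canister and rest below 0.05 N and horizontal distance between right_canister and right_seat below 0.007 m and z of right_canister in the frame of right_seat below 0.003 m and angle between right_canister's own z axis and vertical below 0.06 rad and contact force between right_canister and rest above 0.8 N and contact force between right_canister and the fingers below 0.05 N), for 0.3 s.
2. the right canister is lifted likewise while the left one stands let go in its recess (z of right_canister in the frame of right_seat above 0.02 m and contact force between right_canister and the fingers above 2 N and contact force between right_canister and rest below 0.05 N and horizontal distance between left_canister and left_seat below 0.007 m and z of left_canister in the frame of left_seat below 0.003 m and angle between left_canister's own z axis and vertical below 0.06 rad and contact force between left_canister and rest above 0.8 N and contact force between left_canister and the fingers below 0.05 N), for 0.3 s.
At the end, for the whole second after the job is handed in: The heavier canister is held still by the fingers alone, upright (0.15 rad), axis within 20 mm and middle within 22 mm in height of the reading point; the lighter (under 3.4 N on the rest) stands upright, let go and at rest on the floor of its own recess (((horizontal distance between left_canister and read_spot below 0.02 m and z of left_canister in the frame of read_spot between -0.064 and -0.02 m and angle between left_canister's own z axis and vertical below 0.15 rad and contact force between left_canister and the fingers above 2 N and contact force between left_canister and code_reader below 0.05 N and contact force between left_canister and rest below 0.05 N and linear speed of each of left_canister, right_canister below 0.03 m/s and contact force between right_canister and rest between 0.8 and 3.4 N and horizontal distance between right_canister and right_seat below 0.007 m and z of right_canister in the frame of right_seat below 0.003 m and angle between right_canister's own z axis and vertical below 0.06 rad and contact force between right_canister and the fingers below 0.05 N) or (horizontal distance between right_canister and read_spot below 0.02 m and z of right_canister in the frame of read_spot between -0.064 and -0.02 m and angle between right_canister's own z axis and vertical below 0.15 rad and contact force between right_canister and the fingers above 2 N and contact force between right_canister and code_reader below 0.05 N and contact force between right_canister and rest below 0.05 N and linear speed of each of right_canister, left_canister below 0.03 m/s and contact force between left_canister and rest between 0.8 and 3.4 N and horizontal distance between left_canister and left_seat below 0.007 m and z of left_canister in the frame of left_seat below 0.003 m and angle between left_canister's own z axis and vertical below 0.06 rad and contact force between left_canister and the fingers below 0.05 N))); the arm keeps its last pose, push and grip.
It fails at once if a canister is tipped by more than 0.6 rad (angle between any of left_canister, right_canister's own z axis and vertical above 0.6 rad).
It fails at once if the cold block, the jar or the timer is moved by more than 20 mm (distance of any of cold_block, sample_jar, timer from where it was at the start of the episode above 0.02 m).
It also fails if it takes over 61 s, if anything falls off the work surface, if the arm or the gripper's body presses on something with over 40 N, if the wrist force passes 120 N, or if a joint passes its speed limit or range.

## Working session

There is one attempt and no reset: what is moved stays moved. The work goes in short steps, Python scripts to look and compute and a tool call to move; the robot and the scene stay as the last step left them, time stands still between calls to the robot, and variables do not carry over. Pictures are saved under pics/ and viewed, at most 10 in all, crops included, and the job is handed in when it is done.

Besides the shell and the picture viewer there is one more tool, called after "Emit:" as a command line: name --argument value ..., lists and objects as JSON in quotes. move_arm: Moves the arm, as the interface text tells. Its arguments: {"type":"object","properties":{"plan":{"type":"array","items":{"type":"object","properties":{"delta_pos":{"type":"array","items":{"type":"number"}},"turn":{"type":"array","items":{"type":"number"}},"fingers":{"type":"number"}}}},"force":{"type":"number"}},"required":["plan"]}

```bash
mkdir -p pics; python3 - <<'E'
from workcell import *
import cv2, numpy as np
print(get_obs())
for n in("scene","top"):
    c=camera(n); cv2.imwrite(f"pics/{n}0.png",c["color"][:,:,::-1]); np.savez(f"{n}0.npz",**c)
    print(n,c["R"],c["t"],c["fx"],c["cx"],c["cy"])
E
```

```text
{'clock': 0.0, 'joint_pos': array([ 1.18437685,  0.33284421, -0.06468348,  1.46094832,  0.02156614,
        1.34989077, -0.08849439]), 'joint_velocities': array([ 0.00039787, -0.00068514, -0.00065815,  0.00196865,  0.00114234,
        0.0008775 , -0.00034597]), 'tau': array([-8.62009779e-05, -6.25463605e+01,  4.87441092e-02, -3.91610348e+01,
        1.61072536e-02,  9.72114707e-03, -1.78366088e-05]), 'position': array([ 0.2222723 , -0.58375466,  0.24152979]), 'ee_rot': array([ 9.83499426e-01,  1.80909900e-01, -1.44956779e-04, -6.83258066e-04]), 'ft_force': array([0.56104431, 0.41267517, 0.57483949]), 'torque': array([-0.0058594 ,  0.04858949,  0.01780159]), 'grasp_force': 0.0, 'grip_width': 0.9977989547353967}
scene [[-0.86726668 -0.49772085  0.01106605]
 [-0.34054895  0.57689133 -0.74244381]
 [ 0.36314585 -0.64766531 -0.66981694]] [0.39172953 0.32861832 1.01388102] 531.3462497145474 278.15253211060605 212.76437851985813
top [[-0.01236248 -0.9997932   0.01614684]
 [-0.99442254  0.01060135 -0.10493536]
 [ 0.10474248 -0.01735405 -0.99434795]] [-0.12987579  0.5486201   1.21500464] 532.718450599294 285.28722120051646 209.74506728971417
```

View pics/top0.png

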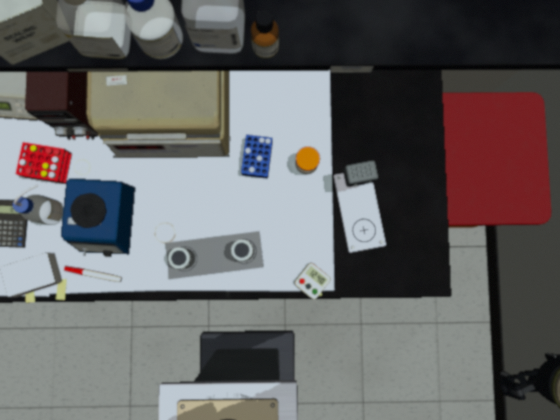

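View pics/scene0.png

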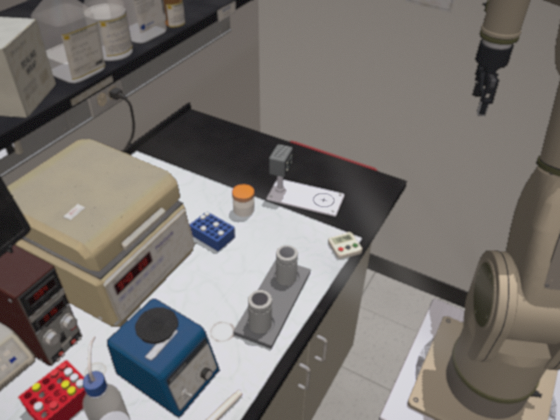

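The top view shows the canisters at about (179,257) and (241,250), the ring at (364,231), the timer at (313,281) and the reader head at (361,172). The scene view agrees. I'll enlarge the top view to measure more closely.

```bash
python3 - <<'E'
import cv2, numpy as np
im=cv2.imread("pics/top0.png")
a=cv2.resize(im[222:292,155:275],None,fx=6.5,fy=6.5,interpolation=cv2.INTER_CUBIC)
cv2.imwrite("pics/c1.png",a)
cv2.imwrite("pics/c2.png",cv2.resize(im[150:260,325:400],None,fx=5,fy=5,interpolation=cv2.INTER_CUBIC))
E
```

```text
(no output)
```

View pics/c1.png

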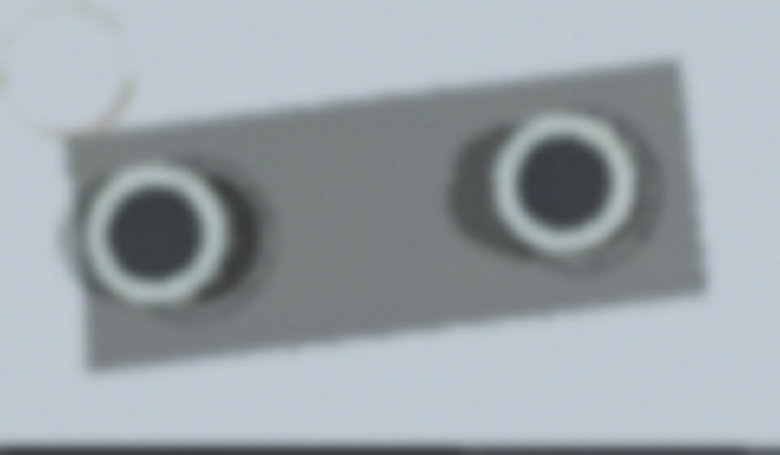

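View pics/c2.png

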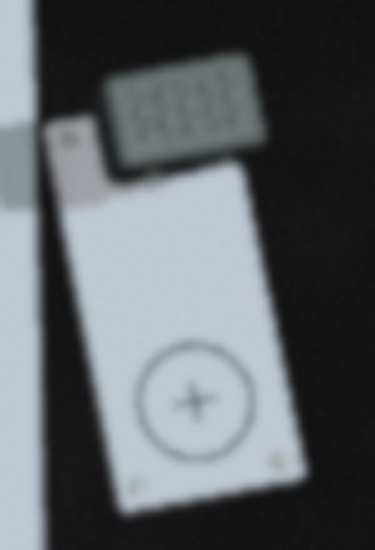

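Crop 1 puts the cap centres at (154,235) and (564,183), with the rest corners at (66,137), (680,60), (707,292) and (90,370). Crop 2 puts the ring cross at (195,401), with the plate's front corners at (122,514) and (307,477).

```bash
cat > h.py <<'E'
import numpy as np
from workcell import *
from scipy.spatial.transform import Rotation as Ro
def px2w(c,u,v,z):
    R,t=c["R"],c["t"]; d=R.T@np.array([(u-c["cx"])/c["fx"],(v-c["cy"])/c["fy"],1]); o=-R.T@t
    return o+d*(z-o[2])/d[2]
def rel(target):
    o=get_obs(); return Ro.from_quat(o["ee_rot"]).inv().apply(np.array(target)-o["position"])
E
python3 - <<'E'
from h import *
np.set_printoptions(precision=4,suppress=True)
c=dict(np.load("top0.npz"))
f=lambda p,s,o,z:px2w(c,(p[0]+.5)/s-.5+o[0],(p[1]+.5)/s-.5+o[1],z)
for p in[(154,235),(564,183)]: print("can",f(p,6.5,(155,222),.091))
k=np.array([f(p,6.5,(155,222),.014) for p in[(66,137),(680,60),(707,292),(90,370)]])
m=k.mean(0); y=k[0]+k[3]-k[1]-k[2]; y/=np.linalg.norm(y[:2]); print("rest",m,y,m+.07*y,m-.07*y)
print("ring",f((195,401),5,(325,150),.008),[f(p,5,(325,150),.008) for p in[(122,514),(307,477)]])
for u,v in[(179,257),(241,250)]:
    z=c["range_z"][v,u]; print(c["R"].T@(np.array([(u-c["cx"])/c["fx"]*z,(v-c["cy"])/c["fy"]*z,z])-c["t"]))
o=get_obs(); print(Ro.from_quat(o["ee_rot"]).as_matrix())
# timer / jar heights irrelevant; relative shifts to above left/right
E
```

```text
can [0.4373 0.101  0.091 ]
can [ 0.4532 -0.0373  0.091 ]
rest [0.4451 0.0317 0.014 ] [-0.113   0.9936  0.    ] [0.4372 0.1012 0.014 ] [ 0.453  -0.0379  0.014 ]
ring [ 0.4995 -0.3219  0.008 ] [array([ 0.4464, -0.2859,  0.008 ]), array([ 0.4629, -0.3741,  0.008 ])]
[0.439  0.1    0.0876]
[ 0.4528 -0.0361  0.0851]
[[ 0.9346  0.3558 -0.0005]
 [ 0.3558 -0.9346  0.0011]
 [-0.0001 -0.0013 -1.    ]]
```

Emit:
move_arm --plan '[{"delta_pos": [0.304,-0.242,0]},{"delta_pos": [0.304,-0.242,0]},{"delta_pos": [0.304,-0.242,0]},{"delta_pos": [0.304,-0.242,0]},{"delta_pos": [0.304,-0.242,0]},{"delta_pos": [0.304,-0.242,0]},{"delta_pos": [0.304,-0.242,0]},{"delta_pos": [0.304,-0.242,0]},{"delta_pos": [0.304,-0.242,0]}]' --force 60

```text
validation failed for argument at $.pl...
```

```bash
python3 -c "
from h import *
o=get_obs();print(o['clock'],o['position'],o['joint_pos'],rel([.437,.101,.16]),Ro.from_quat(o['ee_rot']).as_matrix())"
```

```text
0.1 [ 0.22225283 -0.58381225  0.24159298] [ 1.18439392  0.33282015 -0.06466505  1.4608474   0.02162736  1.34989072
 -0.08853541] [ 0.44435232 -0.56349368  0.08226464] [[ 9.34566002e-01  3.55789402e-01 -5.38848704e-04]
 [ 3.55789797e-01 -9.34565299e-01  1.14986760e-03]
 [-9.44785935e-05 -1.26634404e-03 -9.99999194e-01]]
```

All row fields appear to be required, so I'll fill in every one.

Emit:
move_arm --plan '[{"delta_pos": [0.304,-0.242,0],"turn": [0,0,0],"fingers": 0},{"delta_pos": [0.304,-0.242,0],"turn": [0,0,0],"fingers": 0},{"delta_pos": [0.304,-0.242,0],"turn": [0,0,0],"fingers": 0},{"delta_pos": [0.304,-0.242,0],"turn": [0,0,0],"fingers": 0},{"delta_pos": [0.304,-0.242,0],"turn": [0,0,0],"fingers": 0},{"delta_pos": [0.304,-0.242,0],"turn": [0,0,0],"fingers": 0},{"delta_pos": [0.304,-0.242,0],"turn": [0,0,0],"fingers": 0},{"delta_pos": [0.304,-0.242,0],"turn": [0,0,0],"fingers": 0},{"delta_pos": [0.304,-0.242,0],"turn": [0,0,0],"fingers": 0}]' --force 60

```text
clock: 1.23
position: [0.4194, -0.2514, 0.2421]
ee_rot: [0.984, 0.18, -0.0, 0.0]
ft_force: [-0.7, -0.1, -0.5]
grip_width: 1.002
grasp_force: 0.0
```

```bash
python3 -c "
from h import *
o=get_obs();print(o['clock'],o['position'],o['joint_pos'],rel([.437,.101,.16]),Ro.from_quat(o['ee_rot']).as_matrix())"
```

```text
1.225 [ 0.41944412 -0.25139694  0.24208642] [ 0.79270926  0.05266715 -0.35609991  1.79324972  0.01946724  1.29946496
 -0.77763669] [ 0.1410479  -0.32343341  0.08201407] [[ 9.35429620e-01  3.53512520e-01 -5.70000318e-04]
 [ 3.53512477e-01 -9.35429793e-01 -1.76860805e-04]
 [-5.95717788e-04 -3.60613884e-05 -9.99999822e-01]]
```

Emit:
move_arm --plan '[{"delta_pos": [0.141,-0.323,0.06],"turn": [0,0,0],"fingers": 0},{"delta_pos": [0.141,-0.323,0.06],"turn": [0,0,0],"fingers": 0},{"delta_pos": [0.141,-0.323,0.06],"turn": [0,0,0],"fingers": 0},{"delta_pos": [0.141,-0.323,0.06],"turn": [0,0,0],"fingers": 0},{"delta_pos": [0.141,-0.323,0.06],"turn": [0,0,0],"fingers": 0},{"delta_pos": [0.141,-0.323,0.06],"turn": [0,0,0],"fingers": 0},{"delta_pos": [0.141,-0.323,0.06],"turn": [0,0,0],"fingers": 0},{"delta_pos": [0.141,-0.323,0.06],"turn": [0,0,0],"fingers": 0},{"delta_pos": [0.141,-0.323,0.06],"turn": [0,0,0],"fingers": 0}]' --force 60

```text
clock: 2.35
position: [0.4376, 0.1004, 0.1824]
ee_rot: [0.984, 0.179, 0.0, 0.0]
ft_force: [-0.1, -0.2, 0.0]
grip_width: 0.997
grasp_force: 0.0
```

```bash
python3 -c "
from h import *
o=get_obs();print(o['clock'],o['position'],o['joint_pos'],rel([.437,.101,.055]),Ro.from_quat(o['ee_rot']).as_matrix())"
```

```text
2.35 [0.43764796 0.1003982  0.18236478] [ 0.42752921  0.03248942 -0.75501138  1.94886429  0.02468449  1.16915039
 -1.54706801] [-0.00039492 -0.00084998  0.12736441] [[ 9.35685927e-01  3.52833980e-01  1.68470602e-04]
 [ 3.52834020e-01 -9.35685830e-01 -4.25306655e-04]
 [ 7.57291482e-06  4.57395612e-04 -9.99999895e-01]]
```

Well aligned, so descend in gentle steps and close.

Emit:
move_arm --plan '[{"delta_pos": [0,-0.001,0.03],"turn": [0,0,0],"fingers": 0},{"delta_pos": [0,-0.001,0.06],"turn": [0,0,0],"fingers": 0},{"delta_pos": [0,-0.001,0.09],"turn": [0,0,0],"fingers": 0},{"delta_pos": [0,-0.001,0.115],"turn": [0,0,0],"fingers": 0},{"delta_pos": [0,-0.001,0.127],"turn": [0,0,0],"fingers": 0},{"delta_pos": [0,-0.001,0.127],"turn": [0,0,0],"fingers": 0},{"delta_pos": [0,-0.001,0.127],"turn": [0,0,0],"fingers": 0}]'

```text
clock: 3.22
position: [0.4376, 0.1031, 0.0562]
ee_rot: [0.984, 0.181, 0.001, 0.0]
ft_force: [-0.3, -0.6, 0.4]
grip_width: 1.001
grasp_force: 0.0
```

Emit:
move_arm --plan '[{"delta_pos": [0,0,0],"turn": [0,0,0],"fingers": 0.3},{"delta_pos": [0,0,0],"turn": [0,0,0],"fingers": 0.4},{"delta_pos": [0,0,0],"turn": [0,0,0],"fingers": 0.5},{"delta_pos": [0,0,0],"turn": [0,0,0],"fingers": 0.6},{"delta_pos": [0,0,0],"turn": [0,0,0],"fingers": 0.8},{"delta_pos": [0,0,0],"turn": [0,0,0],"fingers": 0.8},{"delta_pos": [0,0,0],"turn": [0,0,0],"fingers": 0.8},{"delta_pos": [0,0,0],"turn": [0,0,0],"fingers": 0.8}]'

```text
clock: 4.22
position: [0.4375, 0.103, 0.0562]
ee_rot: [0.984, 0.181, 0.0, 0.0]
ft_force: [-2.8, -3.1, 11.6]
grip_width: 0.545
grasp_force: 60.4
```

Emit:
move_arm --plan '[{"delta_pos": [0,0,-0.005],"turn": [0,0,0],"fingers": 0.8},{"delta_pos": [0,0,-0.015],"turn": [0,0,0],"fingers": 0.8},{"delta_pos": [0,0,-0.025],"turn": [0,0,0],"fingers": 0.8},{"delta_pos": [0,0,-0.035],"turn": [0,0,0],"fingers": 0.8},{"delta_pos": [0,0,-0.04],"turn": [0,0,0],"fingers": 0.8},{"delta_pos": [0,0,-0.04],"turn": [0,0,0],"fingers": 0.8},{"delta_pos": [0,0,-0.04],"turn": [0,0,0],"fingers": 0.8},{"delta_pos": [0,0,-0.04],"turn": [0,0,0],"fingers": 0.8},{"delta_pos": [0,0,-0.04],"turn": [0,0,0],"fingers": 0.8},{"delta_pos": [0,0,-0.04],"turn": [0,0,0],"fingers": 0.8},{"delta_pos": [0,0,-0.04],"turn": [0,0,0],"fingers": 0.8},{"delta_pos": [0,0,-0.04],"turn": [0,0,0],"fingers": 0.8}]'

```text
clock: 5.72
position: [0.4369, 0.1032, 0.0953]
ee_rot: [0.983, 0.181, 0.0, 0.0]
ft_force: [-0.3, 0.3, -1.4]
grip_width: 0.546
grasp_force: 61.8
```

```bash
python3 -c "
from h import *
import cv2
for i in range(6):
  o=get_obs();c=camera('scene');print(o['clock'],o['position'],o['ft_force'],o['tau'][[1,3]],o['grasp_force'])
cv2.imwrite('pics/s1.png',cv2.resize(c['color'][200:360,200:360,::-1],None,fx=3,fy=3))"
```

```text
5.725 [0.43689855 0.1031892  0.09529453] [-0.3416166   0.33037803 -1.4216949 ] [-36.7286253  -34.01123643] 61.774517856538296
5.775 [0.43690244 0.10316235 0.09527841] [-0.69082854  0.12715793 -1.85777341] [-36.73174381 -34.01325345] 61.773560754954815
5.825 [0.43689607 0.10316686 0.09529873] [ 0.34354325  1.29096516 -1.8910089 ] [-36.73731208 -34.01528835] 61.774125806987286
5.875 [0.436884   0.10318314 0.0952812 ] [ 0.24421475  1.19889863 -2.45951832] [-36.74067378 -34.01615381] 61.77435804158449
5.925 [0.43689962 0.10318534 0.09529334] [-0.19838884  0.08873334 -2.3922399 ] [-36.74203634 -34.01697993] 61.77264221012592
5.975 [0.43690766 0.10316215 0.0953045 ] [-0.08662044  0.22698874 -1.54769549] [-36.74188614 -34.01703358] 61.773667708039284
```

View pics/s1.png

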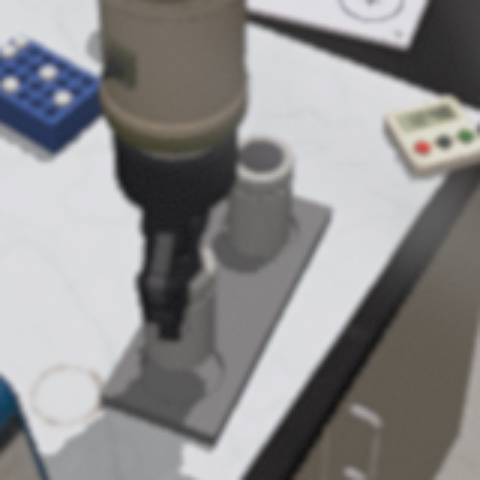

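The picture shows the left canister lifted upright and clear of its recess. It weighs about 1.9 N, so it looks like the dummy. I'll set it back and release.

Emit:
move_arm --plan '[{"delta_pos": [0,0,0.01],"turn": [0,0,0],"fingers": 0.8},{"delta_pos": [0,0,0.02],"turn": [0,0,0],"fingers": 0.8},{"delta_pos": [0,0,0.03],"turn": [0,0,0],"fingers": 0.8},{"delta_pos": [0,0,0.035],"turn": [0,0,0],"fingers": 0.8},{"delta_pos": [0,0,0.0395],"turn": [0,0,0],"fingers": 0.8},{"delta_pos": [0,0,0.0395],"turn": [0,0,0],"fingers": 0.8},{"delta_pos": [0,0,0.0395],"turn": [0,0,0],"fingers": 0.8},{"delta_pos": [0,0,0.0395],"turn": [0,0,0],"fingers": 0.4},{"delta_pos": [0,0,0.0395],"turn": [0,0,0],"fingers": 0.2},{"delta_pos": [0,0,0.0395],"turn": [0,0,0],"fingers": 0},{"delta_pos": [0,0,0.0395],"turn": [0,0,0],"fingers": 0},{"delta_pos": [0,0,0.0395],"turn": [0,0,0],"fingers": 0}]'

```text
clock: 7.52
position: [0.4369, 0.1032, 0.0558]
ee_rot: [0.984, 0.181, 0.0, 0.0]
ft_force: [-0.8, 0.9, -0.7]
grip_width: 1.0
grasp_force: 0.0
```

Emit:
move_arm --plan '[{"delta_pos": [0,0,-0.02],"turn": [0,0,0],"fingers": 0},{"delta_pos": [0,0,-0.06],"turn": [0,0,0],"fingers": 0},{"delta_pos": [0,0,-0.12],"turn": [0,0,0],"fingers": 0},{"delta_pos": [0,0,-0.12],"turn": [0,0,0],"fingers": 0},{"delta_pos": [0,0,-0.12],"turn": [0,0,0],"fingers": 0}]'

```text
clock: 8.15
position: [0.4368, 0.1029, 0.1755]
ee_rot: [0.984, 0.181, 0.0, 0.0]
ft_force: [0.2, -0.1, -0.5]
grip_width: 1.002
grasp_force: 0.0
```

```bash
python3 -c "
from h import *
o=get_obs();print(o['clock'],o['position'],rel([.453,-.0375,.176]),rel([.453,-.0375,.055]))"
```

```text
8.15 [0.4367528  0.10294594 0.17552742] [-0.03475784  0.13704378 -0.00039112] [-0.0347486   0.13697421  0.12060886]
```

Emit:
move_arm --plan '[{"delta_pos": [-0.012,0.045,0],"turn": [0,0,0],"fingers": 0},{"delta_pos": [-0.024,0.09,0],"turn": [0,0,0],"fingers": 0},{"delta_pos": [-0.035,0.137,0],"turn": [0,0,0],"fingers": 0},{"delta_pos": [-0.035,0.137,0],"turn": [0,0,0],"fingers": 0},{"delta_pos": [-0.035,0.137,0],"turn": [0,0,0],"fingers": 0}]'

```text
clock: 8.78
position: [0.4523, -0.0366, 0.1747]
ee_rot: [0.983, 0.181, -0.001, -0.001]
ft_force: [-0.1, 0.6, -0.9]
grip_width: 1.0
grasp_force: 0.0
```

```bash
python3 -c "
from h import *
import cv2
c=camera('scene');cv2.imwrite('pics/s2.png',cv2.resize(c['color'][200:360,200:360,::-1],None,fx=3,fy=3))
o=get_obs();print(o['clock'],o['position'],rel([.453,-.0375,.055]))"
```

```text
8.825 [ 0.4524367  -0.03613845  0.17498819] [0.00017814 0.00160945 0.11998631]
```

View pics/s2.png

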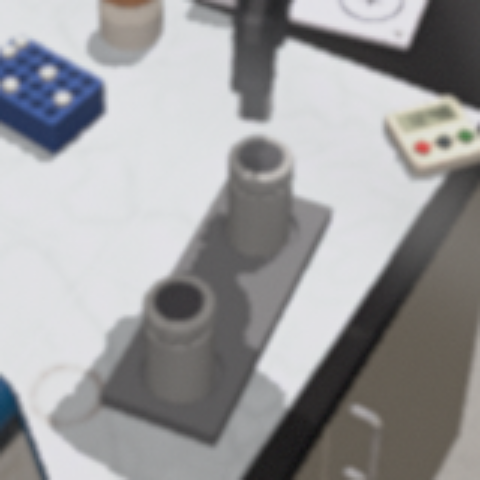

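The picture shows the left canister seated upright and let go, with the gripper above the right one. Now grip and lift that one.

Emit:
move_arm --plan '[{"delta_pos": [0,0.001,0.03],"turn": [0,0,0],"fingers": 0},{"delta_pos": [0,0.001,0.06],"turn": [0,0,0],"fingers": 0},{"delta_pos": [0,0.001,0.09],"turn": [0,0,0],"fingers": 0},{"delta_pos": [0,0.001,0.11],"turn": [0,0,0],"fingers": 0},{"delta_pos": [0,0.001,0.119],"turn": [0,0,0],"fingers": 0},{"delta_pos": [0,0.001,0.119],"turn": [0,0,0],"fingers": 0},{"delta_pos": [0,0.001,0.119],"turn": [0,0,0],"fingers": 0}]'

```text
clock: 9.7
position: [0.4539, -0.038, 0.0576]
ee_rot: [0.983, 0.181, 0.001, 0.0]
ft_force: [1.0, -0.3, 0.7]
grip_width: 1.001
grasp_force: 0.0
```

Emit:
move_arm --plan '[{"delta_pos": [0,0,0],"turn": [0,0,0],"fingers": 0.3},{"delta_pos": [0,0,0],"turn": [0,0,0],"fingers": 0.4},{"delta_pos": [0,0,0],"turn": [0,0,0],"fingers": 0.5},{"delta_pos": [0,0,0],"turn": [0,0,0],"fingers": 0.6},{"delta_pos": [0,0,0],"turn": [0,0,0],"fingers": 0.8},{"delta_pos": [0,0,0],"turn": [0,0,0],"fingers": 0.8},{"delta_pos": [0,0,0],"turn": [0,0,0],"fingers": 0.8},{"delta_pos": [0,0,0],"turn": [0,0,0],"fingers": 0.8}]' --force 80

```text
clock: 10.7
position: [0.4537, -0.0384, 0.0577]
ee_rot: [0.983, 0.181, 0.0, 0.0]
ft_force: [-3.3, -0.1, 11.5]
grip_width: 0.537
grasp_force: 81.5
```

Emit:
move_arm --plan '[{"delta_pos": [0,0,-0.005],"turn": [0,0,0],"fingers": 0.8},{"delta_pos": [0,0,-0.015],"turn": [0,0,0],"fingers": 0.8},{"delta_pos": [0,0,-0.025],"turn": [0,0,0],"fingers": 0.8},{"delta_pos": [0,0,-0.035],"turn": [0,0,0],"fingers": 0.8},{"delta_pos": [0,0,-0.04],"turn": [0,0,0],"fingers": 0.8},{"delta_pos": [0,0,-0.04],"turn": [0,0,0],"fingers": 0.8},{"delta_pos": [0,0,-0.04],"turn": [0,0,0],"fingers": 0.8},{"delta_pos": [0,0,-0.04],"turn": [0,0,0],"fingers": 0.8},{"delta_pos": [0,0,-0.04],"turn": [0,0,0],"fingers": 0.8},{"delta_pos": [0,0,-0.04],"turn": [0,0,0],"fingers": 0.8},{"delta_pos": [0,0,-0.04],"turn": [0,0,0],"fingers": 0.8},{"delta_pos": [0,0,-0.04],"turn": [0,0,0],"fingers": 0.8}]'

```text
clock: 12.2
position: [0.4533, -0.0383, 0.0968]
ee_rot: [0.984, 0.181, -0.0, 0.0]
ft_force: [-1.4, -0.4, -5.1]
grip_width: 0.537
grasp_force: 82.8
```

```bash
python3 -c "
from h import *
for i in range(6):
  o=get_obs();c=camera('scene');print(o['clock'],o['position'],o['ft_force'],o['grasp_force'])
print(rel([.4995,-.322,.16]))"
```

```text
12.2 [ 0.45326408 -0.03826948  0.09678252] [-1.41395128 -0.44061965 -5.085729  ] 82.80790027230978
12.25 [ 0.45329535 -0.0382409   0.09681581] [ 0.15595241 -0.45096612 -5.33985098] 82.80684594064951
12.3 [ 0.45331071 -0.03823559  0.09681908] [-0.40278959  0.02195077 -5.49574364] 82.80719742178917
12.35 [ 0.45329213 -0.0382499   0.0968175 ] [-0.82940414 -0.05885864 -5.92052115] 82.80810423195362
12.4 [ 0.45329448 -0.03824862  0.09681252] [ 0.37454081 -0.24049859 -5.71615136] 82.80736930668354
12.45 [ 0.45330562 -0.03826949  0.09681483] [-0.60796641  0.12877497 -5.96989433] 82.80762769281864
[-0.05781806  0.2816256  -0.06313906]
```

The right canister is the heavier, at about 5.6 N against 1.9 N. I'll carry it to the reader, aiming for TCP (0.4995, -0.322, 0.114).

Emit:
move_arm --plan '[{"delta_pos": [0,0,-0.02],"turn": [0,0,0],"fingers": 0.8},{"delta_pos": [-0.006,0.03,-0.035],"turn": [0,0,0],"fingers": 0.8},{"delta_pos": [-0.013,0.065,-0.035],"turn": [0,0,0],"fingers": 0.8},{"delta_pos": [-0.021,0.1,-0.035],"turn": [0,0,0],"fingers": 0.8},{"delta_pos": [-0.028,0.135,-0.035],"turn": [0,0,0],"fingers": 0.8},{"delta_pos": [-0.035,0.17,-0.035],"turn": [0,0,0],"fingers": 0.8},{"delta_pos": [-0.042,0.205,-0.035],"turn": [0,0,0],"fingers": 0.8},{"delta_pos": [-0.049,0.24,-0.035],"turn": [0,0,0],"fingers": 0.8},{"delta_pos": [-0.055,0.268,-0.035],"turn": [0,0,0],"fingers": 0.8},{"delta_pos": [-0.058,0.282,-0.03],"turn": [0,0,0],"fingers": 0.8},{"delta_pos": [-0.058,0.282,-0.017],"turn": [0,0,0],"fingers": 0.8},{"delta_pos": [-0.058,0.282,-0.017],"turn": [0,0,0],"fingers": 0.8}]'

```text
clock: 14.0
position: [0.4987, -0.3203, 0.112]
ee_rot: [0.983, 0.182, -0.001, -0.001]
ft_force: [-0.1, 0.7, -5.5]
grip_width: 0.536
grasp_force: 84.1
```

```bash
python3 -c "
from h import *
import cv2
c=camera('scene');d=camera('top');a=cv2.resize(c['color'][130:290,220:380,::-1],(400,400));b=cv2.resize(d['color'][150:290,290:430,::-1],(400,400));cv2.imwrite('pics/f1.png',cv2.hconcat([a,b]))
o=get_obs();print(o['clock'],o['position'],o['ft_force'],o['grasp_force'],rel([.4995,-.322,.114]))"
```

```text
14.1 [ 0.49952541 -0.32091006  0.11355486] [ 0.21894651  0.26373256 -5.38192921] 84.1737737506628 [-0.00041338  0.00100845 -0.000446  ]
```

View pics/f1.png

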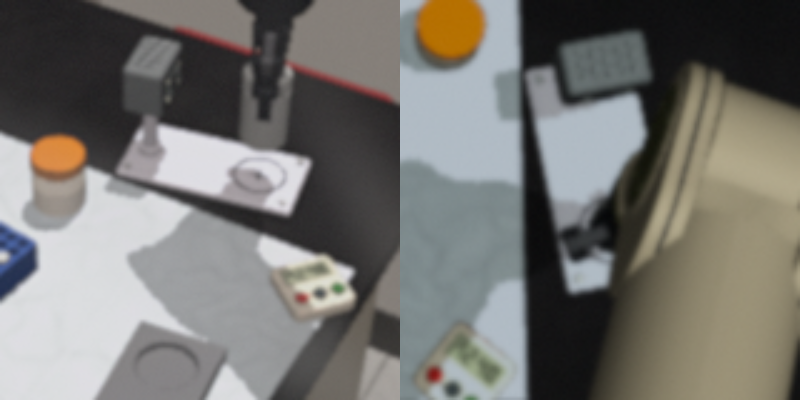

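The picture shows the canister held upright over the ring at window height, with the right recess empty and the jar and timer undisturbed. I'll let it settle and hand in.

Emit:
move_arm --plan '[{"delta_pos": [0,0.001,0],"turn": [0,0,0],"fingers": 0.8},{"delta_pos": [0,0.001,0],"turn": [0,0,0],"fingers": 0.8},{"delta_pos": [0,0.001,0],"turn": [0,0,0],"fingers": 0.8},{"delta_pos": [0,0.001,0],"turn": [0,0,0],"fingers": 0.8},{"delta_pos": [0,0.001,0],"turn": [0,0,0],"fingers": 0.8},{"delta_pos": [0,0.001,0],"turn": [0,0,0],"fingers": 0.8}]'

```text
clock: 14.85
position: [0.4998, -0.3234, 0.1138]
ee_rot: [0.984, 0.181, 0.0, 0.0]
ft_force: [-0.3, 0.1, -6.8]
grip_width: 0.54
grasp_force: 84.2
```

```bash
python3 -c "
from h import *
o=get_obs();print(o['clock'],o['position'],o['ft_force'],o['grasp_force'])
print(hand_in())"
```

```text
14.85 [ 0.49977727 -0.32335421  0.11383012] [-0.34141512  0.07469064 -6.79357535] 84.19330716133118
the job is handed in; nothing more can be done
None
```

I handed the job in at 14.85 s with the right canister, the heavier one (about 5.6 N against 1.9 N), held at the reading point and the left one set back in its recess; no verdict was returned.

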